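# Zero the balance that holds the petri dish

### The arm

A 6-joint arm with a two-finger parallel gripper is mounted at the origin on a cart in front of the work surface, level with it; the furniture and walls round the work are solid. World frame = base frame: x ahead of the robot, y to its left, z up, the work surface at z = 0. Lengths are in m, angles in degrees, forces in N, time in s.
With the tool pointing down it reaches from about 0.35 to 0.875 m from the base axis. Payload 4.2 kg.
Tool frame: the origin (TCP) lies on the front face of the gripper's body, between the roots of the fingers; the fingertips stand 70 mm ahead of it and the grasp point (between the pads) lies 51 mm ahead of it; x points along the fingers, y is the direction in which the jaws open and shut, and the axes are right-handed (so a half turn about x gives the same grasp; the last joint's range is limited). The gripper opens to 87 mm and grips with 3 to 60 N. Pads are 19 mm wide; open, the fingers measure 117 mm over their backs; the gripper's body (75 mm by 190 mm) begins 51 mm behind the grasp point.
Start: joints at [-54.626, 22.042, 0.453, 0, -68.411, -14.817], TCP at [0.219, -0.585, 0.292] pointing down, gripper open.
Joint ranges: [-179.83, 179.83], [-69.29, 118.12], [-61.27, 80.66], [-181.25, 117.63], [-171.15, -9.14], [-177.46, 177.46]. Speed limits (degrees/s): [159.86, 159.86, 180, 180, 180, 180].

### API

Orientations are given as a 3x3 rotation matrix whose columns are the frame's x, y, z axes.
In Python, from station import r, viewer, spotter gives the robot as it stands.
- The arm moves only by the tool move_arm, never from a script. Its argument "series" is a list that holds one entry, the list of rows, each a list of 7 numbers: the turn, a rotation vector about the world's x, y, z scaled (see below), then the shift along the world's x, y, z scaled (see below), then the opening, from 0 (shut) to 1 (fully open). A call has 1 to 20 rows; each row shifts and turns the pose as measured when the row begins; what a row does not reach is not made up. The controller multiplies each number of a shift by 60 mm and each number of a turn by 8 degrees. A row lasts 1/8 s, in which the tool goes at most 62.5 mm and 10.7 degrees, less where a joint would pass 70% of its speed; a pose out of reach is approached as far as the arm can. A call with a number of a shift or a turn outside -1 to 1 is refused whole. A call with a gripper value outside its range is refused whole. The fingers move at their own pace and stop on an object; the grip force is fixed at half the most. Time passes only in rows, so rows that do not move let the fingers close. It gives the time, the measured TCP pose, the force and the opening at its end, in the units of the state.
- r.sense(): the state, without advancing time (a new reading comes with each control period).
- viewer.capture(name): name is "scene" or "top" or "wrist"; returns (picture, depth): 420x560x3 uint8, red, green, blue; 420x560 float32, m along the optical axis (not along the pixel's ray), 0 where there is no reading.
- viewer.camera_params(name): a dict with "mtx" (3x3 intrinsics, pixels), "pose" (4x4, takes a point from camera to world coordinates). Camera axes: x right, y down, z forward; pixel columns grow to the right and rows downward; lengths in m; the calibration is good to about 2 mm. A picture is of the moment at which its call begins: read the wrist's pose just before it. camera_params takes no time and is no camera call; for the wrist camera it gives the pose at the moment of the call.
- r.finish_job(): hands the job in, once; it reports no verdict.
Trained networks look in the newest picture that a camera, given by its name, has taken for a name from the list of things; names that differ only in an ending like _2 or _b are one class to them, and where a whole thing is asked for, a point or a joint stands for the part that bears it (a point fixed in the world has none). Each returns a list of dicts, best first, with "conf" (0 to 1); they miss things now and then, are a little off and sometimes report something else, mostly with a low value. They report only what shows in the picture. A call takes as long as a camera call. They do not tell look-alikes from the thing itself.
- spotter.find_in(camera, name): "centre" ([column, row] in pixels, amid what is visible of it).
- spotter.trace(camera, name): "mask" (420x560 bool, what is visible of it) and "centre" ([column, row] in pixels, amid what is visible of it).
The state is a dict: "time_s": time; "joints": joint angles; "joint_velocities": joint speeds; "effort": joint torques, N m; "tcp_pos": TCP position; "ee_rot": TCP orientation; "wrist_force": force on the tool from outside, world axes, zero at the start; "moment": the same for the moment, N m; "gripper_width": opening from 0.0 (shut) to 1.0 (fully open).
Only numpy, scipy, OpenCV 4.12 (cv2) and the standard library are available. Lean on these libraries where they do the work, as an engineer would, in place of code of your own. Each camera call takes 0.05 s, during which the arm holds its last target.

### The job

Zero the balance that has the petri dish on its pan: with the fingertips, lightly press its round key to switch it on and let it come back up, then press its long bar key likewise, and draw the hand away. Press no square key, leave the other balance untouched, and do not shift the dish, the dropper bottle or anything else lying on the table; nothing is to be picked up.

Things in the scene. Friction and masses are not known exactly. Their poses are not given: they have to be found in the camera images.
- balance_dish: Balance with the petri dish on its pan. White top-pan balance, 170 x 160 (y) mm, fixed. Origin: centre of underside; +x to its back, +y to its left seen from the robot. Flat deck 36 mm high; near its front edge, at x = -58 mm, three dark keys: round (y = +57), long bar (y = 0), square (y = -57); a pale flat display behind them. Steel pan 96 mm across at the back, centre x = +33, top 50 mm high. Load it with no more than 25 N
- balance_bottle: The other balance, the same in every respect, with a dropper bottle on its pan; to be left alone. Origin and axes likewise. The two stand side by side, either one at the left, yaw up to 0.25 rad either way
- balance_dish_round_top (a point): Round key, 22 mm across, of the balance with the dish (the on key). Centre of the flat top face; 45 mm above the table when up (9 mm proud of the 36 mm high deck), axes as its balance's; moves with the key
- balance_dish_round (a joint): Round key, 22 mm across, of the balance with the dish: is pressed straight down; 0 is up, 0.005 m is fully down. It springs back by itself: about 1.2 N starts it, about 7 N holds it fully down, 2 mm down is about 3.6 N and is enough to register
- balance_dish_long_top (a point): Long bar key, 22 (x) x 52 (y) mm, of the balance with the dish (the zero key). Centre of the flat top face; 45 mm above the table when up (9 mm proud of the 36 mm high deck), axes as its balance's; moves with the key
- balance_dish_long (a joint): Long bar key, 22 (x) x 52 (y) mm, of the balance with the dish: is pressed straight down; 0 is up, 0.005 m is fully down. It springs back by itself: about 1.2 N starts it, about 7 N holds it fully down, 2 mm down is about 3.6 N and is enough to register
- balance_dish_square_top (a point): Square key, 22 x 22 mm, of the balance with the dish (to be left alone). Centre of the flat top face; 45 mm above the table when up (9 mm proud of the 36 mm high deck), axes as its balance's; moves with the key
- balance_dish_square (a joint): Square key, 22 x 22 mm, of the balance with the dish: is pressed straight down; 0 is up, 0.005 m is fully down. It springs back by itself: about 1.2 N starts it, about 7 N holds it fully down, 2 mm down is about 3.6 N and is enough to register
- balance_bottle_round_top (a point): Round key, 22 mm across, of the other balance (to be left alone). Centre of the flat top face; 45 mm above the table when up (9 mm proud of the 36 mm high deck), axes as its balance's; moves with the key
- balance_bottle_round (a joint): Round key, 22 mm across, of the other balance: is pressed straight down; 0 is up, 0.005 m is fully down. It springs back by itself: about 1.2 N starts it, about 7 N holds it fully down, 2 mm down is about 3.6 N and is enough to register
- balance_bottle_long_top (a point): Long bar key, 22 (x) x 52 (y) mm, of the other balance (to be left alone). Centre of the flat top face; 45 mm above the table when up (9 mm proud of the 36 mm high deck), axes as its balance's; moves with the key
- balance_bottle_long (a joint): Long bar key, 22 (x) x 52 (y) mm, of the other balance: is pressed straight down; 0 is up, 0.005 m is fully down. It springs back by itself: about 1.2 N starts it, about 7 N holds it fully down, 2 mm down is about 3.6 N and is enough to register
- balance_bottle_square_top (a point): Square key, 22 x 22 mm, of the other balance (to be left alone). Centre of the flat top face; 45 mm above the table when up (9 mm proud of the 36 mm high deck), axes as its balance's; moves with the key
- balance_bottle_square (a joint): Square key, 22 x 22 mm, of the other balance: is pressed straight down; 0 is up, 0.005 m is fully down. It springs back by itself: about 1.2 N starts it, about 7 N holds it fully down, 2 mm down is about 3.6 N and is enough to register
- dish: Clear petri dish with lid, 90 mm across, 16 mm high, lying loose on the pan of its balance. Origin: centre of its underside. Stays where it is
- bottle: Small dropper bottle, 27 mm across, 60 mm high, standing loose on the other balance's pan. Origin: centre of its underside. Stays where it is
- tape: Roll of paper tape, 66 mm across, 19 mm thick, lying loose on the table. Origin: centre of its underside. Stays where it is
- timer: Round dial timer, 62 mm across, 44 mm high, loose on the table. Origin: centre of its underside. Stays where it is
- marker: Felt marker lying loose on the table in front of the balances, 131 mm long (y), 12 mm thick. Origin: centre of its underside. Stays where it is
- tube: Small snap-cap plastic tube lying loose on the table in front of the balances, 41 mm long (y), 15 mm high. Origin: centre of its underside. Stays where it is
Things that resemble listed ones, but are neither listed nor needed, are in the scene too. What is meant by the bottle is not green or pink, and is the larger of those in its own colour.

How it is judged:
By the outcome, as a careful person would: the job done as asked, in the order asked, and still so for the second after the job is handed in, with the robot touching nothing.
It also fails if it takes over 38 s, if anything falls off the work surface, if the arm or the gripper's body presses on something with over 40 N, if the wrist force passes 120 N, or if a joint passes its speed limit or range.

## Working session

There is one attempt and no reset: what is moved stays moved. The work goes in short steps, Python scripts to look and compute and a tool call to move; the robot and the scene stay as the last step left them, time stands still between calls to the robot, and variables do not carry over. Pictures are saved under pics/ and viewed, and the job is handed in when it is done.

Besides the shell and the picture viewer there is one more tool, called after "Request:" as name(argument=value, ...) on one line, values as JSON. move_arm: Moves the arm, as the interface text tells. Its arguments: {"type":"object","properties":{"series":{"type":"array","items":{"type":"array","items":{"type":"array","items":{"type":"number","minimum":-1,"maximum":1}}}}},"required":["series"]}

```bash
ls; mkdir -p pics; python3 - <<'E'
from station import r, viewer, spotter
import cv2,numpy as np
s=r.sense(); print(s['time_s'],s['tcp_pos'],s['ee_rot'],s['gripper_width'])
for n in ('scene','top'):
    p,d=viewer.capture(n); cv2.imwrite(f'pics/{n}0.png',p[:,:,::-1]); np.savez(f'{n}0.npz',p=p,d=d,**viewer.camera_params(n))
    for k in ('balance_dish','balance_bottle','dish','bottle','balance_dish_round','balance_dish_long'):
        print(n,k,[(np.round(x['centre']),round(x['conf'],2)) for x in spotter.find_in(n,k)][:5])
E
```

```text
pics
0.0 [ 0.2193356  -0.58477616  0.29116539] [[-8.52543133e-04 -3.50944128e-01  9.36396012e-01]
 [ 1.98953884e-03  9.36393904e-01  3.50945150e-01]
 [-9.99997657e-01  2.16219212e-03 -1.00099217e-04]] 1.0008274201687208
scene balance_dish [(array([260., 220.]), 0.78)]
scene balance_bottle [(array([341., 258.]), 0.95), (array([191., 242.]), 0.46)]
scene dish [(array([269., 201.]), 0.75)]
scene bottle [(array([354., 226.]), 0.88), (array([406., 283.]), 0.83), (array([398., 306.]), 0.74)]
scene balance_dish_round [(array([225., 212.]), 0.53)]
scene balance_dish_long [(array([244., 219.]), 0.66)]
top balance_dish [(array([257., 220.]), 0.83)]
top balance_bottle [(array([334., 212.]), 0.79)]
top dish [(array([253., 199.]), 0.94)]
top bottle [(array([394., 224.]), 0.52), (array([385., 204.]), 0.51)]
top balance_dish_round [(array([241., 232.]), 0.44)]
top balance_dish_long []
```

View pics/scene0.png

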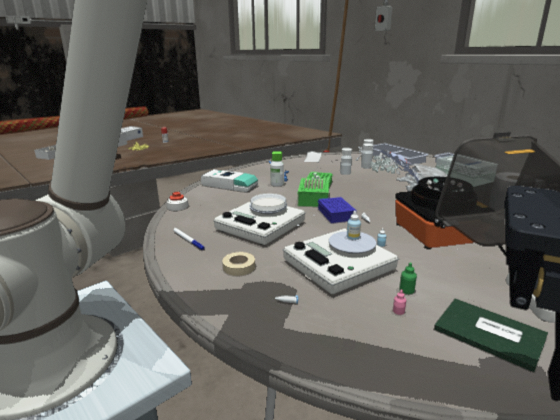

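View pics/top0.png

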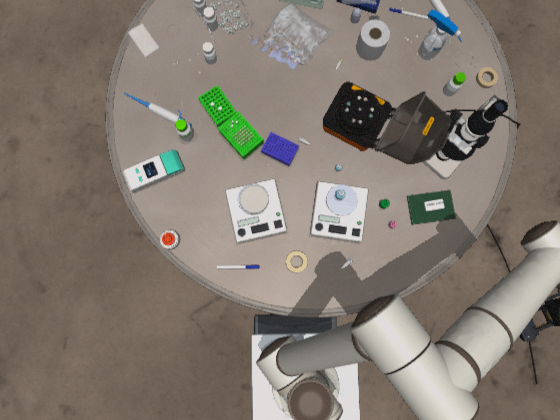

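```bash
python3 - <<'E'
import cv2,numpy as np
z=np.load('top0.npz'); p=z['p'];c=p[150:280,190:420]
cv2.imwrite('pics/topc.png',cv2.resize(c[:,:,::-1],None,fx=3.4,fy=3.4,interpolation=cv2.INTER_CUBIC))
z=np.load('scene0.npz'); p=z['p'];c=p[170:320,190:420]
cv2.imwrite('pics/scenec.png',cv2.resize(c[:,:,::-1],None,fx=3.4,fy=3.4,interpolation=cv2.INTER_CUBIC))
for n in('scene','top'):
  z=np.load(n+'0.npz');print(z['mtx'],z['pose'])
E
```

```text
[[395.72486539   0.         275.72576266]
 [  0.         395.72486539 210.17516523]
 [  0.           0.           1.        ]] [[ 0.74492382 -0.26239536  0.61338176 -0.04320358]
 [-0.66701709 -0.2746074   0.6925886  -0.5631103 ]
 [-0.01329286 -0.92506186 -0.37958379  0.41468106]
 [ 0.          0.          0.          1.        ]]
[[494.50487617   0.         279.36630126]
 [  0.         494.50487617 207.9126861 ]
 [  0.           0.           1.        ]] [[-0.02044331 -0.98849533  0.14986347  0.29987055]
 [-0.99976791  0.0191928  -0.00978608  0.08321088]
 [ 0.0067972  -0.15002875 -0.98865827  1.54034661]
 [ 0.          0.          0.          1.        ]]
```

View pics/topc.png

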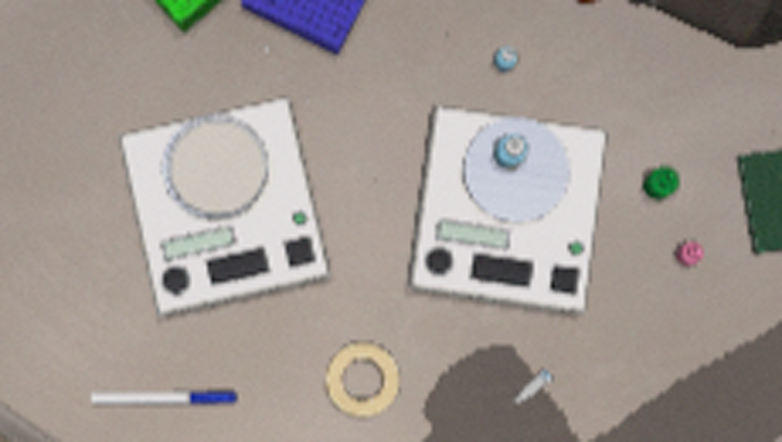

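View pics/scenec.png

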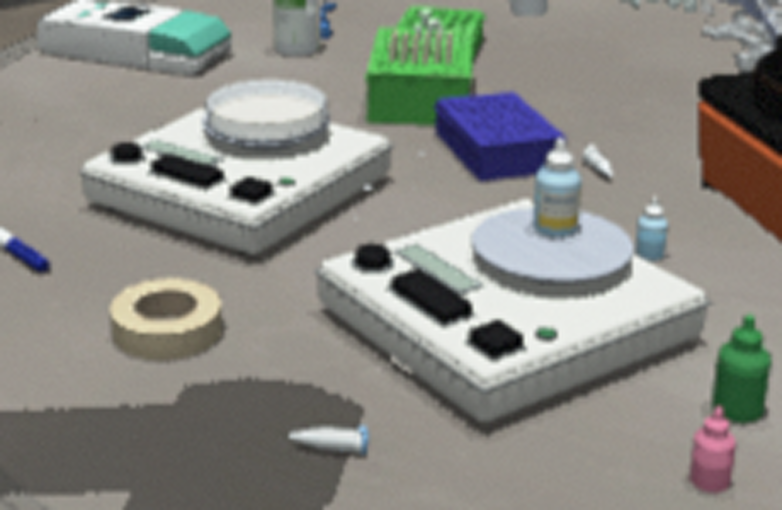

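The dish stands on the left balance (top view: round key ≈(241,232), bar ≈(260,228), square ≈(278,224)). The right one carries the bottle, with its round key at ≈(319,227), bar at ≈(338,229) and square at ≈(356,232). I'll measure the left keys next.

```bash
cat > h.py <<'E'
import cv2,numpy as np
def px2w(K,T,u,v,z):
    d=T[:3,:3]@np.linalg.solve(K,[u,v,1.]); o=T[:3,3]; return o+d*(z-o[2])/d[2]
def w2px(K,T,P):
    c=T[:3,:3].T@(np.asarray(P)-T[:3,3]); q=K@c; return q[:2]/q[2]
def blobs(p,box,th=80):
    x0,y0,x1,y1=box
    g=p[y0:y1,x0:x1].max(2)
    n,l,s,c=cv2.connectedComponentsWithStats((g<th).astype(np.uint8))
    return [(c[i]+[x0,y0],s[i,4]) for i in range(1,n) if s[i,4]>15]
E
python3 - <<'E'
from h import *
for n,box in(('top',(228,212,290,245)),('scene',(215,200,275,235))):
    z=np.load(n+'0.npz');K,T=z['mtx'],z['pose']
    for c,a in blobs(z['p'],box): print(n,c.round(1),a,px2w(K,T,*c,0.0435 if n=='scene' else .045).round(4))
E
```

```text
top [277.4 223.7] 44 [0.478  0.0753 0.045 ]
top [259.3 227.9] 108 [0.4664 0.1307 0.045 ]
top [241.  231.9] 36 [0.4551 0.1862 0.045 ]
scene [226.6 214.5] 41 [0.4523 0.1756 0.0435]
scene [244.7 219.8] 117 [0.4645 0.12   0.0435]
scene [263.5 225.5] 60 [0.4757 0.0653 0.0435]
scene [224.1 232.3] 27 [0.3903 0.0974 0.0435]
```

Request:
move_arm(series=[[[0,0,0,0.7,0.7,0,0],[0,0,0,0.7,0.7,0,0],[0,0,0,0.7,0.7,0,0],[0,0,0,0.7,0.7,0,0],[0,0,0,0.5,0.85,0,0],[0,0,0,0.2,0.95,0,0],[0,0,-0.3,0,0.95,0,0],[0,0,-0.3,0,0.95,0,0],[0,0,-0.3,0,0.95,0,0],[0,0,-0.2,0,0.95,0,0],[0,0,0,0,0.95,0,0],[0,0,0,0,0.95,0,0],[0,0,0,0,0.9,0,0],[0,0,0,0,0,0,0]]])

```text
time_s: 2.45
tcp_pos: [0.4338, 0.1078, 0.2946]
ee_rot: [[0.01, -0.198, 0.98], [-0.001, 0.98, 0.198], [-1.0, -0.003, 0.01]]
wrist_force: [-0.4, -0.2, 0.3]
gripper_width: 0.005
```

```bash
python3 - <<'E'
from station import r, viewer
from h import *
s=r.sense(); print(s['time_s'],s['tcp_pos'],s['ee_rot'].round(3) if hasattr(s['ee_rot'],'round') else s['ee_rot'],s['gripper_width'],s['wrist_force'])
c=viewer.camera_params('wrist');p,d=viewer.capture('wrist');np.savez('w1.npz',p=p,d=d,**c);cv2.imwrite('pics/w1.png',p[:,:,::-1]);print(c)
E
```

```text
2.45 [0.43381889 0.10777884 0.29459916] [[ 0.01  -0.198  0.98 ]
 [-0.001  0.98   0.198]
 [-1.    -0.003  0.01 ]] 0.005104963251344736 [-0.37117792 -0.1733826   0.31142124]
{'mtx': array([[362.36235461,   0.        , 276.0005061 ],
       [  0.        , 362.36235461, 209.35008107],
       [  0.        ,   0.        ,   1.        ]]), 'pose': array([[-0.19799247,  0.94662388,  0.25436628,  0.36757219],
       [ 0.98019939,  0.19196437,  0.04856792,  0.09451977],
       [-0.00285371,  0.25894576, -0.96588765,  0.38725832],
       [ 0.        ,  0.        ,  0.        ,  1.        ]])}
```

View pics/w1.png

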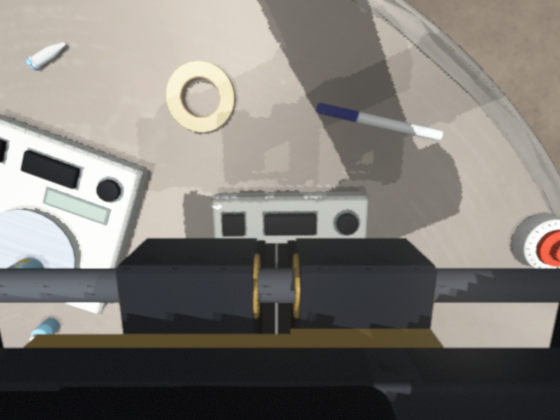

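The wrist view shows the left balance's keys: square ≈(232,223), bar ≈(290,223), round ≈(346,222). The fingers are shut just beyond them.

```bash
python3 - <<'E'
from h import *
z=np.load('w1.npz');K,T=z['mtx'],z['pose']
P=[]
for c,a in blobs(z['p'],(216,200,365,237),75): 
    w=px2w(K,T,*c,.045);print(c.round(1),a,w.round(4),'depth z', (T[:3,3]+T[:3,:3]@np.linalg.solve(K,[c[0],c[1],1.])*z['d'][int(c[1]),int(c[0])]).round(4))
p=z['p'][185:245,200:380];cv2.imwrite('pics/w1c.png',cv2.resize(p[:,:,::-1],None,fx=4,fy=4))
for n in('top','scene'):
    z=np.load(n+'0.npz');K,T=z['mtx'],z['pose']
    for u,v in ([(277,224),(259,228),(241,232)] if n=='top' else [(263,225),(245,219),(226,213)]):
        print(n,(T[:3,3]+T[:3,:3]@np.linalg.solve(K,[u,v,1.])*z['d'][v,u]).round(4))
E
```

```text
[290.1 223.9] 1074 [0.4695 0.1283 0.045 ] depth z [0.4691 0.1282 0.0463]
[346.9 223.3] 360 [0.4578 0.1832 0.045 ] depth z [0.4576 0.183  0.0457]
[232.9 224.3] 455 [0.4812 0.0729 0.045 ] depth z [0.4809 0.073  0.0457]
top [0.4775 0.0766 0.0419]
top [0.4656 0.1314 0.0486]
top [0.4549 0.1864 0.0447]
scene [0.4761 0.0675 0.0439]
scene [0.4674 0.1226 0.0439]
scene [0.4565 0.1841 0.0437]
```

View pics/w1c.png

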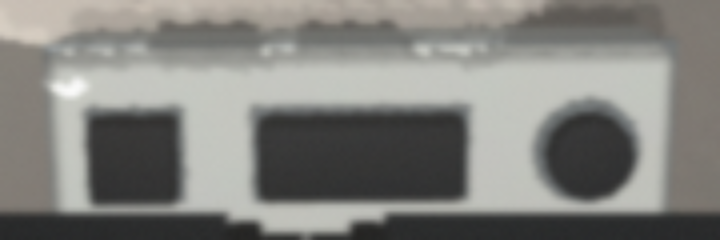

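Request:
move_arm(series=[[[0,0,0,0.2,0.65,-0.2,0],[0,0,0,0.2,0.65,-0.5,0],[0,0,0,0,0,-0.7,0],[0,0,0,0,0,-0.7,0],[0,0,0,0,0,-0.4,0],[0,0,0,0,0,0,0]]])

```text
time_s: 3.25
tcp_pos: [0.4598, 0.1804, 0.1424]
ee_rot: [[0.014, -0.187, 0.982], [0.001, 0.982, 0.187], [-1.0, -0.002, 0.014]]
wrist_force: [-0.5, -0.4, 0.1]
gripper_width: 0.003
```

Request:
move_arm(series=[[[0,0.1,0,-0.07,0.06,-0.2,0],[0,0,0,0,0,-0.12,0],[0,0,0,0,0,0,0]]])

```text
time_s: 3.62
tcp_pos: [0.4569, 0.184, 0.1246]
ee_rot: [[0.003, -0.186, 0.983], [0.004, 0.983, 0.186], [-1.0, 0.003, 0.003]]
wrist_force: [0.0, 0.2, -0.4]
gripper_width: 0.006
```

```bash
python3 - <<'E'
from station import r, viewer
from h import *
for n in('wrist','scene','top'):
    c=viewer.camera_params(n);p,d=viewer.capture(n)
    s=r.sense(); tip=np.array(s['tcp_pos'])+.07*np.array(s['ee_rot'])[:,0]
    if n=='wrist': print(s['time_s'],tip); cv2.imwrite('pics/w2.png',p[:,:,::-1]);continue
    u,v=w2px(c['mtx'],c['pose'],tip).astype(int)
    print(n,u,v)
    cv2.imwrite(f'pics/{n}2.png',cv2.resize(p[v-50:v+50,u-65:u+65,::-1],None,fx=6,fy=6,interpolation=cv2.INTER_CUBIC))
E
```

```text
3.675 [0.45728492 0.18444425 0.05489203]
scene 225 208
top 241 230
```

View pics/w2.png

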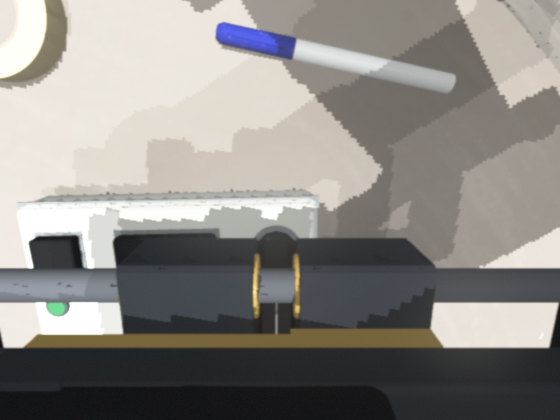

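View pics/scene2.png

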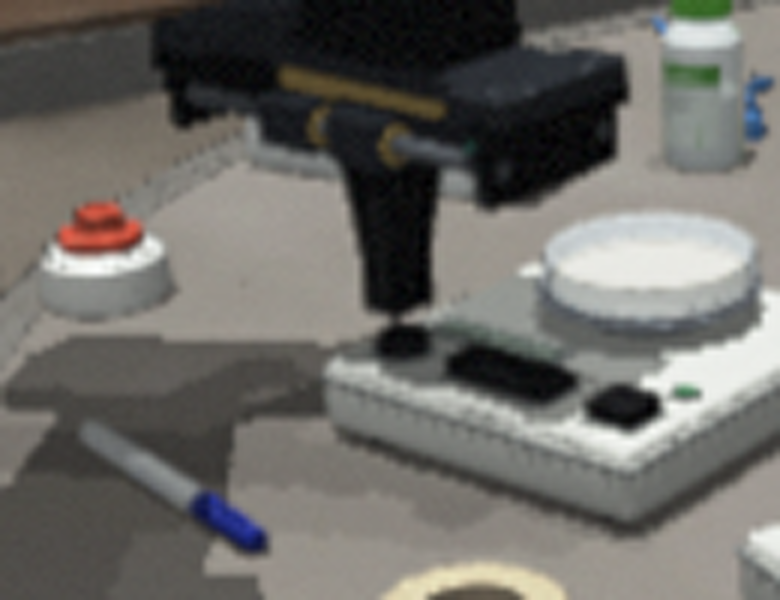

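Shut fingers are right over the round key, about 10 mm up. Pressing gently.

Request:
move_arm(series=[[[0,0,0,0,0,-0.12,0],[0,0,0,0,0,-0.04,0],[0,0,0,0,0,-0.02,0],[0,0,0,0,0,0,0]]])

```text
time_s: 4.28
tcp_pos: [0.4574, 0.1846, 0.1144]
ee_rot: [[0.005, -0.187, 0.982], [0.005, 0.982, 0.187], [-1.0, 0.004, 0.006]]
wrist_force: [-0.3, 0.4, 1.6]
gripper_width: 0.007
```

Request:
move_arm(series=[[[0,0,0,0,0,-0.03,0],[0,0,0,0,0,-0.02,0],[0,0,0,0,0,0,0]]])

```text
time_s: 4.65
tcp_pos: [0.4574, 0.1846, 0.1121]
ee_rot: [[0.005, -0.187, 0.982], [0.005, 0.982, 0.187], [-1.0, 0.004, 0.006]]
wrist_force: [-2.1, 0.3, 4.9]
gripper_width: 0.005
```

4.9 N at about 3 mm of travel, so the press has registered. Next I lift and shift to the bar.

Request:
move_arm(series=[[[0,0,0,0,0,0.2,0],[0,0,0,0,0,0.2,0],[0,0,0,0,0,0,0],[0,0,0,0.1,-0.46,0,0],[0,0,0,0.09,-0.46,0,0],[0,0,0,0,0,0,0]]])

```text
time_s: 5.4
tcp_pos: [0.4689, 0.1286, 0.1376]
ee_rot: [[0.006, -0.187, 0.982], [0.007, 0.982, 0.187], [-1.0, 0.005, 0.007]]
wrist_force: [-0.3, 0.8, 0.0]
gripper_width: 0.005
```

```bash
python3 - <<'E'
from station import r, viewer
from h import *
for n in('scene',):
    c=viewer.camera_params(n);p,d=viewer.capture(n)
    s=r.sense(); tip=np.array(s['tcp_pos'])+.07*np.array(s['ee_rot'])[:,0]
    u,v=w2px(c['mtx'],c['pose'],tip).astype(int)
    print(n,u,v,tip,s['wrist_force'])
    cv2.imwrite(f'pics/{n}3.png',cv2.resize(p[v-50:v+50,u-65:u+65,::-1],None,fx=6,fy=6,interpolation=cv2.INTER_CUBIC))
E
```

```text
scene 243 208 [0.46945555 0.12983687 0.06765113] [-0.20993578  0.13549494 -1.11149811]
```

View pics/scene3.png

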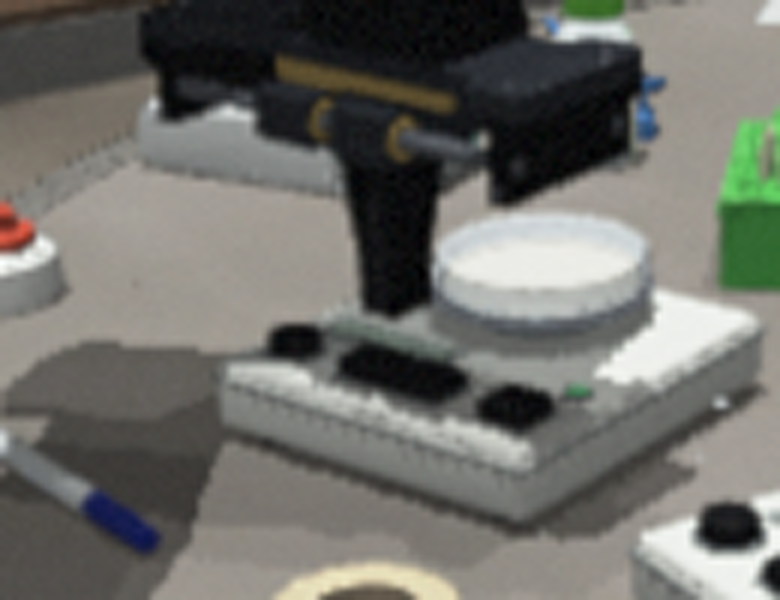

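The round key is up again, and the fingertip is centred over the bar. Pressing it.

Request:
move_arm(series=[[[0,0,0,0,0,-0.18,0],[0,0,0,0,0,-0.12,0],[0,0,0,0,0,-0.04,0],[0,0,0,0,0,0,0]]])

```text
time_s: 5.95
tcp_pos: [0.4687, 0.1311, 0.1152]
ee_rot: [[0.006, -0.191, 0.982], [0.006, 0.982, 0.191], [-1.0, 0.005, 0.007]]
wrist_force: [0.6, -0.7, 1.7]
gripper_width: 0.004
```

Request:
move_arm(series=[[[0,0,0,0,0,-0.03,0],[0,0,0,0,0,-0.03,0],[0,0,0,0,0,0,0]]])

```text
time_s: 6.32
tcp_pos: [0.4687, 0.1311, 0.1124]
ee_rot: [[0.006, -0.192, 0.981], [0.006, 0.981, 0.192], [-1.0, 0.005, 0.007]]
wrist_force: [-1.6, -1.2, 4.6]
gripper_width: 0.007
```

Request:
move_arm(series=[[[0,0,0,0,0,-0.015,0],[0,0,0,0,0,0,0]]])

```text
time_s: 6.58
tcp_pos: [0.4687, 0.1311, 0.112]
ee_rot: [[0.006, -0.192, 0.981], [0.006, 0.981, 0.192], [-1.0, 0.005, 0.007]]
wrist_force: [-2.4, -1.5, 5.3]
gripper_width: 0.007
```

Request:
move_arm(series=[[[0,0,0,0,0,0.2,0],[0,0,0,0,0,0.5,0],[0,0,0,0,0,0.8,0],[0,0,0,0,0,0.8,0],[0,0,0,-0.3,-0.5,0.5,0],[0,0,0,-0.3,-0.8,0,0],[0,0,0,0,-0.9,0,0],[0,0,0,0,-0.9,0,0],[0,0,0,0,-0.9,0,0],[0,0,0,0,-0.9,0,0],[0,0,0,0,0,0,0],[0,0,0,0,0,0,0]]])

```text
time_s: 8.07
tcp_pos: [0.4302, -0.1705, 0.2906]
ee_rot: [[0.019, -0.193, 0.981], [0.011, 0.981, 0.192], [-1.0, 0.007, 0.021]]
wrist_force: [0.8, 0.3, 0.1]
gripper_width: 0.012
```

```bash
python3 - <<'E'
from station import r, viewer
from h import *
for n in('scene','top'):
    p,d=viewer.capture(n)
    x,y=(190,170) if n=='scene' else (190,150)
    cv2.imwrite(f'pics/{n}4.png',cv2.resize(p[y:y+150,x:x+230,::-1],None,fx=3.4,fy=3.4,interpolation=cv2.INTER_CUBIC))
    z=np.load(n+'0.npz')
    df=cv2.absdiff(z['p'],p).max(2); cv2.imwrite(f'pics/{n}d.png',df)
    box=(228,212,290,245) if n=='top' else (215,200,275,235)
    print(n,[(c.round(1),a) for c,a in blobs(p,box)])
s=r.sense();print(s['time_s'],s['tcp_pos'],s['wrist_force'])
E
```

```text
scene [(array([226.6, 214.3]), np.int32(37)), (array([244.8, 219.9]), np.int32(109)), (array([263.7, 225.5]), np.int32(56)), (array([224. , 232.3]), np.int32(24))]
top [(array([289., 220.]), np.int32(17)), (array([277.5, 223.5]), np.int32(46)), (array([259.3, 227.9]), np.int32(108)), (array([241. , 231.9]), np.int32(36))]
8.175 [ 0.43042807 -0.16970031  0.29059789] [ 0.54621174  0.12717298 -0.22218237]
```

View pics/scene4.png

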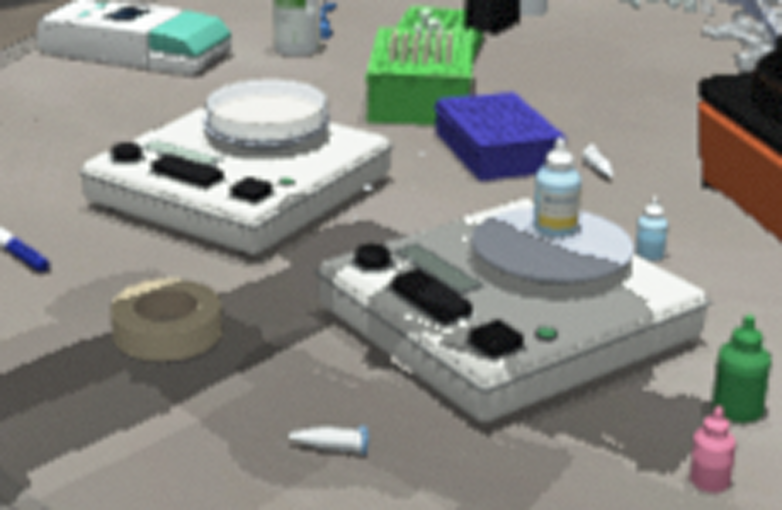

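View pics/top4.png

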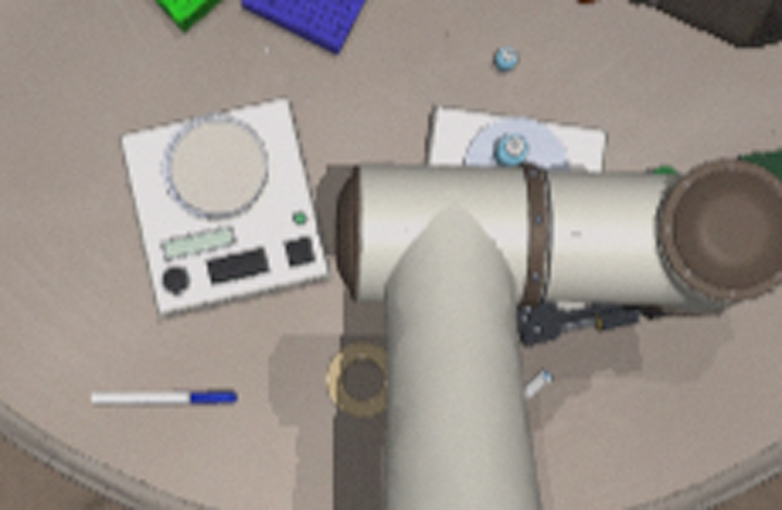

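The pictures show all keys up, and the dish, bottle, tape, tube and marker are where they were at the start. The hand is clear of everything, so I'm handing in.

```bash
python3 -c "
from station import r
print(r.finish_job())"
```

```text
the job is handed in; nothing more can be done
None
```

The zeroing presses are done on the left balance, the one with the dish, and the job was handed in at about 8.2 s. With the fingers shut I pressed the round key about 2.5–3 mm (4.9 N), let it come back up, then pressed the bar key about 3 mm (5.3 N). I then lifted off and moved the hand away.

**Last checks:**
- In the scene picture all three keys on that balance are up. The dish, bottle, tape and tube, and the part of the marker in view, are where they were. The wrist force is near zero.
- The top camera agrees for the dish and the keys, but the arm hid the front of the other balance and part of the tape and tube in that view. I did not take a close look at the timer afterwards.
- The display gives no visible sign that a press registered, so I judged this from force and depth alone. Force readings vary by about 1 N.

**Disagreement:** early on, the scene camera put the key positions about 10 mm off in y from the top camera. The wrist camera agreed with the top camera to about 3 mm, so I aimed mainly by the wrist view.

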